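# Set out gearbox parts round the drive gear

## Task

Set the gearbox parts out for the rebuild round the drive gear, with left and front as seen from the robot: the two rings together, one lying inside the other flat on the bench, directly to the left of the gear, and the pivot block upright between gear and rings, level with both, so that about 25 mm of bench shows on each side of the block. Set the vee block upright, vee upwards, directly in front of the gear (on the robot's side) with about 25 mm between it and the teeth; leave the gear, the tape roll and the feeler gauge where they are.

Things in the scene. Friction and masses are not known exactly. Their poses are not given: they have to be found in the camera images.
- gear: drive gear of grey steel: a toothed wheel 95 mm in diameter and 12 mm thick lying flat, with an upright round sleeve about 45 mm in diameter rising from its middle to 54 mm above the bench, hollow. It stands fast on the bench. A bench vice 0.27 m tall, not to be run into, stands to its right, and a drawer chest stands behind and to the left of the work. Origin on its axis, at the underside; x points away from the robot, y to the robot's left, z up
- large_ring_mid (a point): the larger of the two plain grey steel rings (a bearing outer race): 61 mm outside diameter, bore 53 mm, 22 mm high, lying flat on the bench at the start; grip it across the outside. The point is its centre, half-way up; z is the ring's axis, up
- small_ring_mid (a point): the smaller of the two plain grey steel rings (a bearing inner race): 33 mm outside diameter, 16 mm high, lying flat on the bench at the start; grip it across the outside. The point is its centre, half-way up; z is the ring's axis, up
- vee_mid (a point): grey steel vee block, 44 x 44 mm seen from above and 34 mm high, with a vee groove 17 mm deep along its top. The point is its centre, 17 mm above its underside; z up. Its side faces stand at a slant in its own frame: the groove and the two full-height faces beside it run along the direction 20 degrees (0.35 rad) anticlockwise from its x axis; grip it across those two faces, 44 mm apart
- pivot_mid (a point): small grey alloy pivot block, standing upright: 18 mm along its x, 20 mm along its y, 24 mm high with a low round boss on top (28 mm in all). The point is its centre, 12 mm above its underside; z up
- tape: roll of white masking tape, 80 mm in diameter, 24 mm high, lying flat to the right of the work, at the front of the bench; it does not move. Origin at the centre of its underside
- feeler: feeler gauge (a narrow bundle of thin steel blades), 109 mm long, 49 mm wide, 10 mm high, lying across the bench near its front edge; loose, it stays there. Origin at the centre of its underside, y along its length
There are look-alikes about, which are no part of the job. What is shaped like the part that bears large_ring_mid but blue is not meant.

How it is judged:
At the end, for the whole second after the job is handed in: In the gear's frame: large ring 147 mm left, pivot block 82 mm left and 50 to 80 mm from the ring's centre, vee block 100 mm in front, each within 15 mm; small ring inside the large one, both flat on the bench; blocks upright; all at rest; gear, tape and feeler gauge moved under 20 mm (x of large_ring_mid in the frame of gear between -0.015 and 0.015 m and y of large_ring_mid in the frame of gear between 0.1325 and 0.1625 m and x of pivot_mid in the frame of gear between -0.015 and 0.015 m and y of pivot_mid in the frame of gear between 0.067 and 0.097 m and horizontal distance between pivot_mid and large_ring_mid between 0.05 and 0.08 m and x of vee_mid in the frame of gear between -0.115 and -0.085 m and y of vee_mid in the frame of gear between -0.015 and 0.015 m and horizontal distance between small_ring_mid and large_ring_mid below 0.012 m and height (world z) of large_ring_mid between 0.007 and 0.015 m and angle between each of large_ring_mid, pivot_mid, vee_mid, small_ring_mid's own z axis and vertical below 0.12 rad and linear speed of each of large_ring, pivot, vee, small_ring below 0.02 m/s and height (world z) of pivot_mid between 0.008 and 0.016 m and height (world z) of vee_mid between 0.013 and 0.021 m and height (world z) of small_ring_mid between 0.004 and 0.012 m); the robot touches nothing.
It fails at once if the drive gear is shifted by 20 mm or more (distance of gear from where it was at the start of the episode above 0.02 m).
It fails at once if the tape roll is shifted by 20 mm or more (distance of tape from where it was at the start of the episode above 0.02 m).
It fails at once if the feeler gauge is shifted by 20 mm or more (distance of feeler from where it was at the start of the episode above 0.02 m).
It also fails if it takes over 99 s, if anything falls off the work surface, if the arm or the gripper's body presses on something with over 40 N, if the wrist force passes 120 N, or if a joint passes its speed limit or range.

## Robot

A 6-joint arm with a two-finger parallel gripper is mounted at the origin on a cart in front of the work surface, level with it; the furniture and walls round the work are solid. World frame = base frame: x ahead of the robot, y to its left, z up, the work surface at z = 0. Lengths are in m, angles in rad, forces in N, time in s.
With the tool pointing down it reaches from about 0.225 to 0.875 m from the base axis. Payload 3.4 kg.
Tool frame: the origin (TCP) lies at the very end of the fingers, on their centre line; the grasp point (between the pads) lies 19 mm behind it (manip.hold_point_z is the distance from the TCP to the grasp point, in m); z points along the fingers, x is the direction in which the jaws open and shut, and the axes are right-handed (so a half turn about z gives the same grasp; the last joint's range is limited). The gripper opens to 85 mm and grips with 20 to 120 N. Pads are 22 mm wide; open, the fingers measure 114 mm over their backs; the gripper's body (76 mm by 85 mm) begins 54 mm behind the grasp point. The pads swing forward as they close: fully open they stand 13 mm farther back than shut.
Start: joints at [1.181, 0.276, 1.505, -0, 1.361, -0.121], TCP at [0.153, 0.554, 0.231] pointing down, gripper open.
Joint ranges: [-2.89, 2.89], [-0.75, 2.08], [0.22, 2.7], [-1.18, 4.32], [0.11, 2.71], [-2.7, 2.7]. Speed limits (rad/s): [2.57, 2.57, 3.14, 3.14, 3.14, 3.14].

## Interface

Orientations are given as a unit quaternion [w, x, y, z].
In Python, from rig import manip gives the robot as it stands.
- The arm moves only by the tool apply_moves, never from a script. Its argument "commands" is one flat list of numbers, 6 for each row, row after row: the shift along the tool's x, y, z normalised to -1 to 1, where 1 is 0.03 m, then the turn, a rotation vector about the tool's x, y, z normalised to -1 to 1, where 1 is 0.15 rad. A call has 1 to 20 rows; each row shifts and turns the commanded pose from where the row before left it, along the tool's axes as they then stand; what a row does not reach is not made up. A row lasts 1/10 s, in which the tool goes at most 50 mm and 8.59 degrees, less where a joint would pass 70% of its speed; a pose out of reach is approached as far as the arm can. A call with a number of a shift or a turn outside -1 to 1 is refused whole. A call with a gripper value outside its range is refused whole. "jaw" is the opening, from -1 (shut) to 1 (fully open), set as the call begins (left out, the last holds). The fingers move at their own pace and stop on an object; "newtons" is the grip in N (left out, the last holds). Time passes only in rows, so rows that do not move let the fingers close. It gives the time, the measured TCP pose, the force and the opening at its end, in the units of the state.
- manip.get_state(): the state, without advancing time (a new reading comes with each control period).
- manip.get_image(name): name is "scene" or "side" or "wrist"; returns a dict with "frame" (480x640x3 uint8, red, green, blue), "fx", "fy", "cx", "cy" (pixels), "extrinsics" (4x4, takes a point from camera to world coordinates); the wrist camera has in their place "mount" (4x4, takes a point from camera to tool coordinates, whose origin is the TCP and whose axes are the tool frame's). Camera axes: x right, y up, looking along -z (the intrinsics and any distortion apply to the point x, -y, -z); pixel columns grow to the right and rows downward; lengths in m; the calibration is good to about 2 mm. A picture is of the moment at which its call begins: read the wrist's pose just before it. There is no depth.
- manip.sign_off(): hands the job in, once; it reports no verdict.
The state is a dict: "clock": time; "qpos": joint angles; "qd": joint speeds; "effort": joint torques, N m; "position": TCP position; "ee_rot": TCP orientation; "contact_force": force on the tool from outside, world axes, zero at the start; "moment": the same for the moment, N m; "width": finger opening in m.
Only numpy, scipy, OpenCV 4.12 (cv2) and the standard library are available. Lean on these libraries where they do the work, as an engineer would, in place of code of your own. Each camera call takes 0.05 s, during which the arm holds its last target. There are 200 camera calls.

## Working session

There is one attempt and no reset: what is moved stays moved. The work goes in short steps, Python scripts to look and compute and a tool call to move; the robot and the scene stay as the last step left them, time stands still between calls to the robot, and variables do not carry over. Pictures are saved under pics/ and viewed, about 12 in all and at most 16, crops included, and the job is handed in when it is done.

Besides the shell and the picture viewer there is one more tool, called after "Request:" as name(argument=value, ...), one argument or row to a line, values as JSON. apply_moves: Moves the arm, as the interface text tells. Scaled input: -1 to 1 covers 0.03 m each way for a shift and 0.15 rad each way for a turn. Its arguments: {"type":"object","properties":{"commands":{"type":"array"},"jaw":{"type":"number"},"newtons":{"type":"number"}},"required":["commands"]}

```bash
ls; mkdir -p pics
cat > h.py <<'E'
import numpy as np, cv2
from rig import manip
from scipy.spatial.transform import Rotation as R
def T_tool():
    s=manip.get_state(); q=s["ee_rot"]; T=np.eye(4)
    T[:3,:3]=R.from_quat([q[1],q[2],q[3],q[0]]).as_matrix(); T[:3,3]=s["position"]; return T
def grab(name,save=None):
    T=T_tool(); d=manip.get_image(name)
    E=np.array(d["extrinsics"]) if name!="wrist" else T@np.array(d["mount"])
    c=dict(f=np.array(d["frame"]),K=[d[k] for k in("fx","fy","cx","cy")],E=E,extra={k:v for k,v in d.items() if k not in("frame",)})
    if save: cv2.imwrite("pics/%s.png"%save,c["f"][:,:,::-1]); np.savez("pics/%s.npz"%save,f=c["f"],K=c["K"],E=E)
    return c
def load(n):
    z=np.load("pics/%s.npz"%n); return dict(f=z["f"],K=z["K"],E=z["E"])
def ray(c,u,v):
    fx,fy,cx,cy=c["K"]; d=np.array([(u-cx)/fx,-(v-cy)/fy,-1.]); E=c["E"]
    return E[:3,3],E[:3,:3]@d
def onz(c,u,v,z):
    o,d=ray(c,u,v); return o+d*(z-o[2])/d[2]
def tri(*rs):
    A=np.zeros((3,3));b=np.zeros(3)
    for o,d in rs:
        d=d/np.linalg.norm(d);P=np.eye(3)-np.outer(d,d);A+=P;b+=P@o
    x=np.linalg.solve(A,b); return x,[np.linalg.norm((np.eye(3)-np.outer(d,d)/(d@d))@(x-o)) for o,d in rs]
def proj(c,p):
    fx,fy,cx,cy=c["K"];q=np.linalg.inv(c["E"])@np.append(p,1); return cx+fx*q[0]/-q[2],cy-fy*q[1]/-q[2]
E
python3 - <<'E'
from h import *
np.set_printoptions(precision=4,suppress=True)
for n in("scene","side","wrist"):
    c=grab(n,n+"0"); print(n,c["K"],c["E"].tolist(),[k for k in c["extra"]])
    if n=="wrist":print(c["extra"]["mount"])
print(manip.hold_point_z,manip.get_state())
E
```

```text
pics
scene [481.8661886835098, 481.8661886835098, 314.7440790284408, 239.0923114114706] [[-0.4720328897784392, 0.4117260978982604, -0.7795297116062273, -0.1915584201754597], [-0.8815635569120888, -0.21489730502586235, 0.42031517152861386, 0.4194878143421479], [0.005535891249148198, 0.8856075703166125, 0.4644013192336818, 0.43515258312380967], [0.0, 0.0, 0.0, 1.0]] ['fx', 'fy', 'cx', 'cy', 'extrinsics']
side [532.4883768754366, 532.4883768754366, 327.0583349588584, 241.46817381353603] [[-0.6132946704836244, 0.43691494765634564, -0.6580083401225516, -0.09710996327804222], [-0.7898510742230758, -0.33690680519330646, 0.5124734970348149, 0.5094457191926909], [0.0022198434709911866, 0.8340258587890979, 0.5517208888252031, 0.5324486915724415], [0.0, 0.0, 0.0, 1.0]] ['fx', 'fy', 'cx', 'cy', 'extrinsics']
wrist [423.7660258688518, 423.7660258688518, 318.0315285369808, 238.7508159424329] [[0.2652226116556221, -0.9243544860665032, -0.2742731309393983, 0.08275702887619092], [0.9641844325712995, 0.253582785748862, 0.07774413649277276, 0.5746196649170106], [-0.002312196732785966, -0.28506938604588206, 0.9585040943499884, 0.3718726526344375], [0.0, 0.0, 0.0, 1.0]] ['fx', 'fy', 'cx', 'cy', 'mount']
[[ 1.     -0.0005  0.0005  0.0012]
 [-0.0003 -0.9585 -0.2853 -0.0728]
 [ 0.0006  0.2853 -0.9585 -0.1413]
 [ 0.      0.      0.      1.    ]]
0.0187 {'clock': 0.15, 'qpos': array([ 1.181 ,  0.2765,  1.5059, -0.    ,  1.3607, -0.121 ]), 'qd': array([ 0.0005, -0.0019, -0.0046,  0.0006, -0.0008,  0.0001]), 'effort': array([  0.0007, -41.7148, -24.6029,  -0.0002,   0.0077,  -0.    ]), 'position': array([0.1526, 0.554 , 0.2306]), 'ee_rot': array([ 0.0004,  0.7955,  0.606 , -0.0006]), 'contact_force': array([-0.1708, -0.5549, -0.2412]), 'moment': array([-0.0712,  0.0654,  0.0036]), 'width': 0.08565373385955069}
```

View pics/scene0.png

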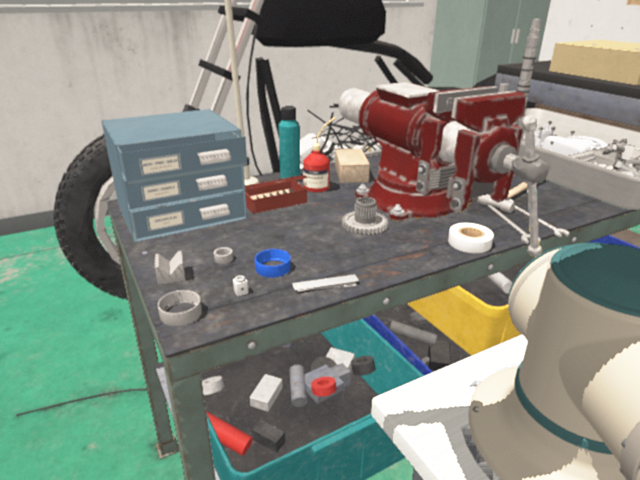

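View pics/side0.png

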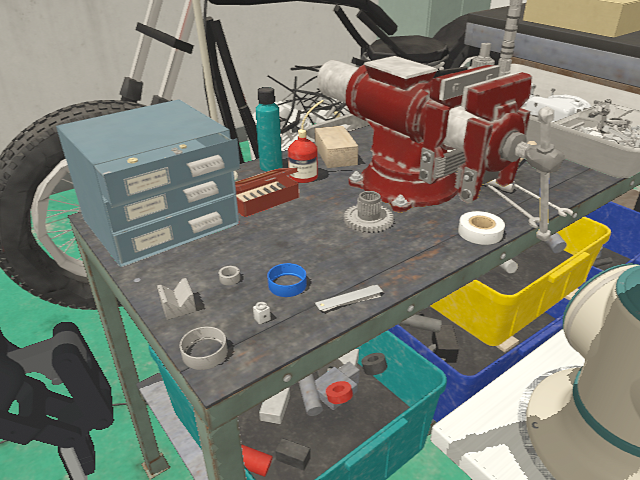

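Scene and side show the following:
- **Large grey ring:** scene (180,306), side (204,347). It is grey, so it fits. The blue ring at side (287,280) is the excluded look-alike.
- **Small ring:** side (229,275).
- **Vee block:** side (180,298).
- **Pivot block:** side (262,312).
- **Gear:** side (369,213).
- **Feeler gauge and tape:** side (350,298) and (481,228).

Similar parts in the floor bin are off the bench. Next I'll check an enlarged crop and get coarse positions.

Run:
```python
from h import *
np.set_printoptions(precision=3,suppress=True)
a,b,w=load("scene0"),load("side0"),load("wrist0")
def blobs(c,z,lo=105):
    g=cv2.cvtColor(c["f"],cv2.COLOR_RGB2GRAY); m=(g>lo).astype(np.uint8)
    n,l,st,ce=cv2.connectedComponentsWithStats(m)
    for i in range(1,n):
        x,y,ww,h,A=st[i]
        if 60<A<20000:
            p=onz(c,*ce[i],z)
            if -.1<p[0]<.75 and -.3<p[1]<.85: print(st[i],ce[i].round(1),p)
for n,c in(("scene",a),("side",b),("wrist",w)): print(n); blobs(c,.012)
for n,pa,pb in(("large",(180,306),(204,347)),("small",(223.5,255.5),(229.5,275)),("pivot",(240.5,287),(262,314)),("gearTop",(365,202),(370,196)),("vee",(171,268),(181,299))):
    print(n,tri(ray(a,*pa),ray(b,*pb)))
im=np.vstack([cv2.resize(b["f"][250:380,140:400],(800,400),interpolation=2)])
cv2.imwrite("pics/crop1.png",im[:,:,::-1])
```

```text
scene
[316 192  16   6  63] [323.8 194.8] [ 0.702 -0.085  0.012]
[198 203  33  18 419] [214.4 211.1] [0.73  0.165 0.012]
[146 210  40  22 616] [165.1 220.1] [0.733 0.267 0.012]
[432 215  18   8  62] [441.6 218.8] [ 0.477 -0.238  0.012]
[ 447  221   48   34 1267] [470.2 237.2] [ 0.388 -0.231  0.012]
[395 243  33   9 195] [408.8 247.2] [ 0.41  -0.101  0.012]
[316 244  15  10  65] [321.7 249. ] [0.479 0.044 0.012]
[341 259  12  11  79] [346.6 263.7] [0.413 0.031 0.012]
[253 282  20  13 134] [261.9 288.1] [0.41  0.189 0.012]
[390 320  47  23 451] [412.7 331.4] [0.213 0.046 0.012]
[249 373  34  39 838] [265.5 392. ] [0.204 0.271 0.012]
[201 375  23  21 358] [211.8 384.8] [0.245 0.323 0.012]
[213 464   8  16  64] [216.1 473.3] [0.128 0.356 0.012]
side
[349 164  18  22 201] [357.6 174.9] [ 0.691 -0.189  0.012]
[388 194  28  13 208] [400.5 200.8] [ 0.55  -0.181  0.012]
[430 195  28  17 136] [445.8 204.7] [ 0.484 -0.241  0.012]
[ 458  205   47   40 1366] [480.7 226.6] [ 0.389 -0.23   0.012]
[404 206  20  10  79] [412.1 210.4] [ 0.509 -0.172  0.012]
[188 211  35  23 457] [205.4 221.8] [0.716 0
[... 1659 characters left out ...]
52 503] [233.5 420.3] [0.349 0.412 0.012]
[226 446  12   7  61] [231.7 449.1] [0.382 0.398 0.012]
[412 450  29  13 173] [427.5 455.3] [0.443 0.593 0.012]
large (array([0.421, 0.317, 0.012]), [np.float64(0.0012739907443021763), np.float64(0.0012739907443021954)])
small (array([0.555, 0.205, 0.002]), [np.float64(0.00045585455911603857), np.float64(0.0004558545591160175)])
pivot (array([0.434, 0.217, 0.008]), [np.float64(0.0006846251418417245), np.float64(0.0006846251418417155)])
gearTop (array([ 0.549, -0.095,  0.051]), [np.float64(0.00091419845425193), np.float64(0.0009141984542519934)])
vee (array([0.52 , 0.304, 0.023]), [np.float64(0.0005564718161932334), np.float64(0.0005564718161931555)])
```

View pics/wrist0.png

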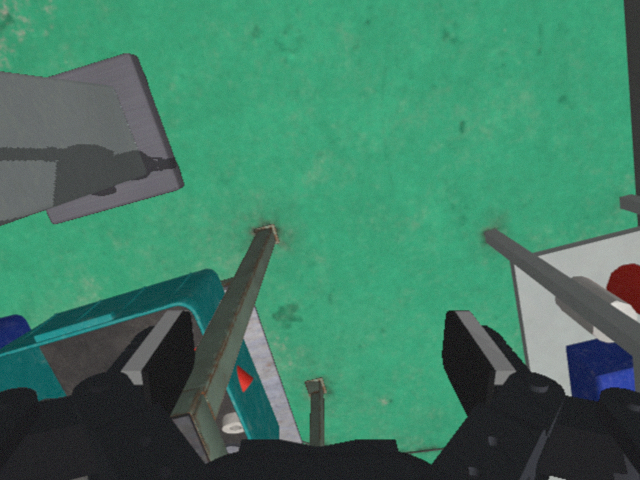

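View pics/crop1.png

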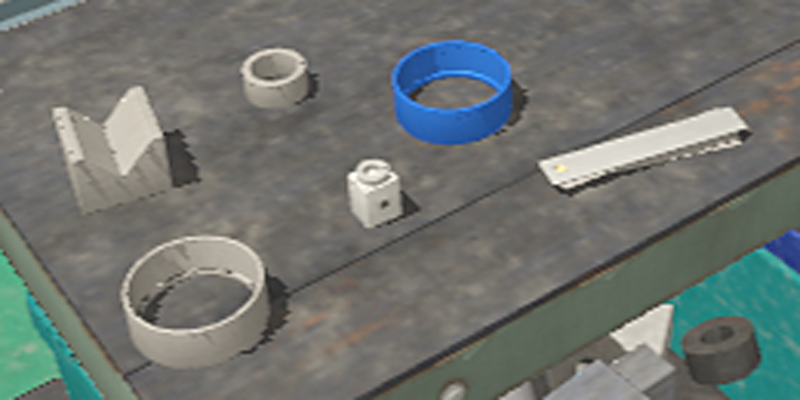

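The crop confirms the grey ring as the large ring (the blue one is the look-alike), with the small ring, vee block and pivot as named. The wrist camera only sees the floor from here, so I'm moving it over the bench for a view from above.

Request:
apply_moves(
  commands=[0, 0, -0.3, 0, 0, -0.9, 0, 0, -0.3, 0, 0, -0.9, -0.9, 0.77, -0.08, 0, 0, 0, -0.9, 0.77, -0.08, 0, 0, 0, -0.9, 0.77, -0.08, 0, 0, 0, -0.9, 0.77, -0.08, 0, 0, 0, -0.9, 0.77, -0.08, 0, 0, 0, -0.9, 0.77, -0.08, 0, 0, 0, -0.9, 0.77, -0.08, 0, 0, 0, -0.9, 0.77, -0.08, 0, 0, 0, -0.9, 0.77, -0.08, 0, 0, 0, -0.9, 0.77, -0.08, 0, 0, 0, -0.9, 0.77, -0.08, 0, 0, 0, -0.9, 0.77, -0.08, 0, 0, 0, -0.9, 0.77, -0.08, 0, 0, 0, -0.9, 0.77, -0.08, 0, 0, 0, -0.9, 0.77, -0.08, 0, 0, 0, 0, 0, 0, 0, 0, 0, 0, 0, 0, 0, 0, 0, 0, 0, 0, 0, 0, 0],
)

```text
clock: 2.15
position: [0.4988, 0.1504, 0.285]
ee_rot: [-0.001, 0.707, 0.708, -0.0]
contact_force: [0.1, 0.7, 0.1]
width: 0.0858
```

Run:
```python
from h import *
grab("wrist","w1"); s=manip.get_state(); print(s["position"],s["ee_rot"],s["qpos"],s["clock"])
```

```text
[0.49876771 0.15057797 0.28515083] [-4.51729436e-04  7.06288020e-01  7.07924436e-01 -1.45805566e-04] [ 1.59201511e-01  1.67755965e-01  1.51728370e+00  5.63875109e-04
  1.45731943e+00 -1.41397312e+00] 2.2
```

View pics/w1.png

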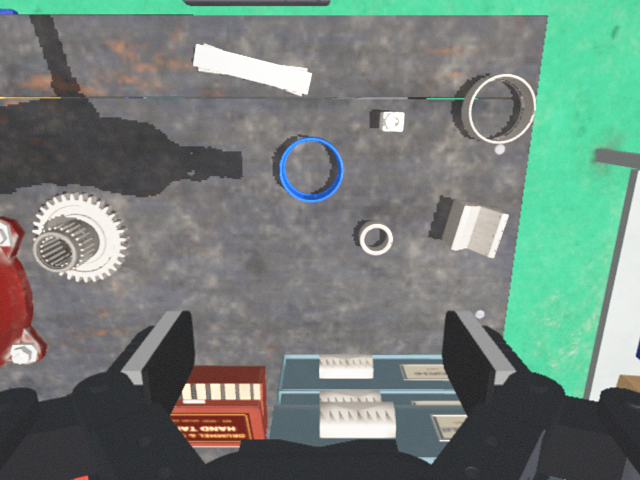

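The top view w1 shows the large ring (499,108), small ring (376,238), vee block (478,230), pivot (392,121), blue look-alike (312,169), feeler gauge (252,70) and gear (80,237). Now I'll measure them.

```bash
cat > meas.py <<'E'
from h import *
def mask(c,lo):
    hsv=cv2.cvtColor(c["f"],cv2.COLOR_RGB2HSV); return ((hsv[...,2]>lo)&(hsv[...,1]<60)).astype(np.uint8)
def near(c,u,v,lo,r=45):
    """contour of bright grey blob(s) nearest (u,v) inside a window"""
    m=mask(c,lo); w=np.zeros_like(m); cv2.circle(w,(int(u),int(v)),r,1,-1)
    cs,_=cv2.findContours(m*w,cv2.RETR_EXTERNAL,cv2.CHAIN_APPROX_NONE)
    return max(cs,key=cv2.contourArea)
E
python3 - <<'E'
from meas import *
np.set_printoptions(precision=3,suppress=True)
c=load("w1"); print("cam",c["E"][:3,3])
for n,u,v,lo,r,z in(("large",499,108,130,45,.022),("small",376,238,150,25,.016),("pivot",392,121,150,22,.026),("vee",478,230,120,48,.034),("gear",80,237,150,60,.012),("feeler",252,70,150,75,.01)):
    k=near(c,u,v,lo,r); e=cv2.fitEllipse(k) ; re=cv2.minAreaRect(k)
    print(n,len(k),"ell",np.round(e[0],1),np.round(e[1],1),"rect",np.round(re[0],1),np.round(re[1],1),round(re[2],1),"ell->",onz(c,*e[0],z),"rect->",onz(c,*re[0],z), "dia@z",e[1][0]/c["K"][0]*(c["E"][2,3]-z)/.96)
g=c["f"]
im=np.hstack([cv2.resize(g[55:270,340:550],None,fx=2.6,fy=2.6,interpolation=cv2.INTER_CUBIC)])
cv2.imwrite("pics/w1c.png",im[:,:,::-1]); print(im.shape)
E
```

```text
cam [0.427 0.151 0.426]
large 293 ell [501.5 107.4] [64.8 81.9] rect [502.  106.7] [67.5 80.7] 38.7 ell-> [0.421 0.319 0.022] rect-> [0.42  0.319 0.022] dia@z 0.06445320021863384
small 93 ell [376. 239.] [31.6 32.9] rect [376. 239.] [32. 32.] 90.0 ell-> [0.548 0.21  0.016] rect-> [0.548 0.21  0.016] dia@z 0.031847288034538054
pivot 78 ell [392.1 121.4] [21.7 27. ] rect [392.  121.5] [19. 24.] 90.0 ell-> [0.433 0.219 0.026] rect-> [0.434 0.219 0.026] dia@z 0.02131784588798632
vee 333 ell [477.9 231.2] [80.4 98.3] rect [474.5 229.6] [84.1 95.3] 7.7 ell-> [0.535 0.305 0.034] rect-> [0.533 0.302 0.034] dia@z 0.0775143856013946
gear 463 ell [ 79.8 236.9] [89.4 94.3] rect [ 80.6 237. ] [98.  88.8] 5.6 ell-> [ 0.548 -0.091  0.012] rect-> [ 0.548 -0.09   0.012] dia@z 0.0910388527388801
feeler 288 ell [257.6  69.5] [ 30.1 159. ] rect [252.   65.9] [120.8  35.4] 13.9 ell-> [0.388 0.096 0.01 ] rect-> [0.385 0.091 0.01 ] dia@z 0.03078676642327557
(559, 546, 3)
```

View pics/w1c.png

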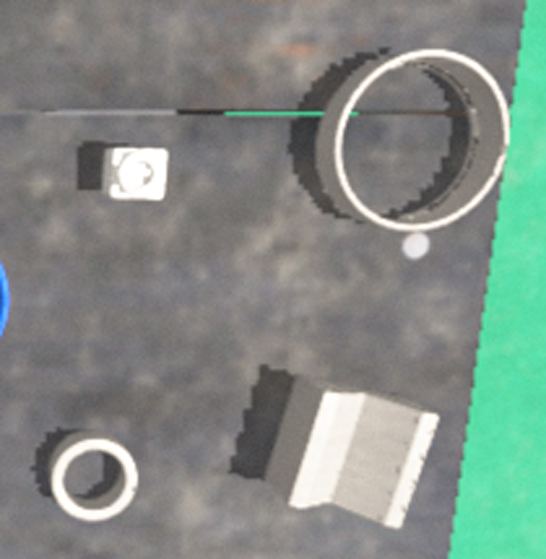

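Pixels read from w1c: large-ring rim centre (501.9,108.8), pivot boss (393.1,120.4), small-ring rim (376.5,239), and the four top corners of the vee block. I'm triangulating these against the side view.

Run:
```python
from meas import *
np.set_printoptions(precision=3,suppress=True)
c=load("w1"); b=load("side0")
W=lambda x,y:(340+x/2.6,55+y/2.6)
S=lambda x,y:(140+x/3.077,250+y/3.077)
print("boss",tri(ray(c,*W(138,165)),ray(b,*S(375,167))))
print("small rim",tri(ray(c,376.5,239),ray(b,*S(275,67))))
print("large rim",tri(ray(c,*W(422,140)),ray(b,*S(197,283))))
P=[onz(c,*W(*p),.034) for p in((320,390),(438,415),(400,527),(290,505))]
print("vee",np.mean(P,0),*P)
for i,j in((0,3),(1,2)): d=P[j]-P[i]; print("groove deg",np.degrees(np.arctan2(d[1],d[0])),np.linalg.norm(d))
for i,j in((0,1),(3,2)): d=P[j]-P[i]; print("across deg",np.degrees(np.arctan2(d[1],d[0])),np.linalg.norm(d))
print("vee ridge tri",tri(ray(c,*W(438,415)),ray(b,*S(140,88))))
print("sleeve",onz(c,55,252,.054),"gear teeth ctr",onz(c,80,238,.012))
print("blue",onz(c,312,169,.022)); print("chest",[onz(b,*p,0) for p in((125,262),(238,222))])
print("feeler ends",onz(c,194,55,.01),onz(c,310,80,.01))
```

```text
boss (array([0.431, 0.219, 0.029]), [np.float64(0.0004186377172254869), np.float64(0.000418637717225607)])
small rim (array([0.548, 0.21 , 0.015]), [np.float64(0.0014028415347387675), np.float64(0.0014028415347387586)])
large rim (array([0.421, 0.319, 0.021]), [np.float64(0.0016610846772232635), np.float64(0.001661084677223127)])
vee [0.536 0.307 0.034] [0.509 0.288 0.034] [0.518 0.332 0.034] [0.562 0.324 0.034] [0.553 0.282 0.034]
groove deg -8.911309543636868 0.044395342737283176
groove deg -11.372844456917184 0.04412545800875715
across deg 78.17769035704785 0.04498307418108107
across deg 78.46228173327795 0.04307514732649812
vee ridge tri (array([0.503, 0.305, 0.077]), [np.float64(0.008402583091561866), np.float64(0.008402583091561961)])
sleeve [ 0.55  -0.092  0.054] gear teeth ctr [ 0.549 -0.091  0.012]
blue [0.477 0.146 0.022]
chest [array([0.699, 0.328, 0.   ]), array([0.696, 0.109, 0.   ])]
feeler ends [0.376 0.039 0.01 ] [0.397 0.144 0.01 ]
```

Heights agree with the text: boss 29 mm, small rim 15 mm, large rim 21 mm. My vee corner match between the two views was poor, but its 44 mm sides come out right at 34 mm height. Going above the small ring for a second, closer look.

Request:
apply_moves(
  commands=[0.25, 0.205, 0.85, 0, 0, 0, 0.25, 0.205, 0.85, 0, 0, 0, 0.25, 0.205, 0.85, 0, 0, 0, 0.25, 0.205, 0.85, 0, 0, 0, 0.25, 0.205, 0.85, 0, 0, 0, 0.25, 0.205, 0.85, 0, 0, 0, 0.25, 0.205, 0.85, 0, 0, 0, 0.25, 0.205, 0.85, 0, 0, 0, 0, 0, 0, 0, 0, 0, 0, 0, 0, 0, 0, 0, 0, 0, 0, 0, 0, 0],
)

```text
clock: 3.3
position: [0.5492, 0.2103, 0.0829]
ee_rot: [0.001, 0.706, 0.708, 0.001]
contact_force: [0.5, -0.5, -0.1]
width: 0.0856
```

Run:
```python
from meas import *
np.set_printoptions(precision=4,suppress=True)
c=grab("wrist","w2"); s=manip.get_state(); print(s["position"],s["ee_rot"],s["qpos"])
print(proj(c,np.array([.548,.21,.016])))
```

```text
[0.5494 0.2102 0.083 ] [0.0007 0.7065 0.7077 0.0012] [ 0.2471  0.4109  1.6946 -0.      1.0334 -1.3253]
(np.float64(315.2701155079865), np.float64(255.8253365196119))
```

View pics/w2.png

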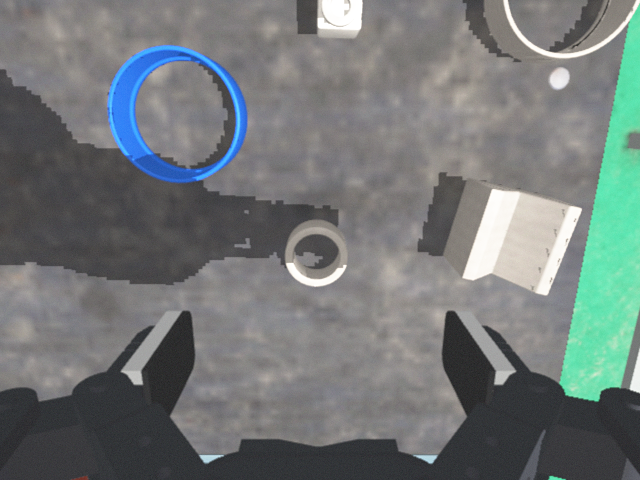

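w2 shows the small-ring rim at (316,254), predicted (315,256), so the position holds to about 1 mm. Descending and gripping.

Request:
apply_moves(
  commands=[0, -0.07, 0.9, 0, 0, 0, 0, 0, 0.9, 0, 0, 0, 0, 0, 0.5, 0, 0, 0, 0, 0, 0.3, 0, 0, 0, 0, 0, 0, 0, 0, 0, 0, 0, 0, 0, 0, 0],
  jaw=0.3,
  newtons=40,
)

```text
clock: 3.95
position: [0.5476, 0.21, 0.0044]
ee_rot: [0.001, 0.707, 0.707, 0.001]
contact_force: [-0.5, 0.3, -0.5]
width: 0.0555
```

Request:
apply_moves(
  commands=[0, 0, 0, 0, 0, 0, 0, 0, 0, 0, 0, 0, 0, 0, 0, 0, 0, 0, 0, 0, 0, 0, 0, 0, 0, 0, 0, 0, 0, 0, 0, 0, 0, 0, 0, 0],
  jaw=-1,
)

```text
clock: 4.55
position: [0.5477, 0.2101, 0.0047]
ee_rot: [0.001, 0.707, 0.708, 0.001]
contact_force: [-0.7, -0.6, 6.3]
width: 0.0308
```

Request:
apply_moves(
  commands=[0, 0, -0.8, 0, 0, 0, 0, 0, -0.8, 0, 0, 0, 0, 0, 0, 0, 0, 0],
)

```text
clock: 4.85
position: [0.5494, 0.2106, 0.0546]
ee_rot: [0.002, 0.707, 0.708, 0.003]
contact_force: [0.1, -0.3, -0.4]
width: 0.0309
```

Request:
apply_moves(
  commands=[-0.86, 0, 0, 0, 0, 0, -0.86, 0, 0, 0, 0, 0, -0.86, 0, 0, 0, 0, 0, -0.86, 0, 0, 0, 0, 0, -0.86, 0, 0, 0, 0, 0, -0.86, 0, 0, 0, 0, 0, 0, 0, 0, 0, 0, 0, 0, 0, 0.8, 0, 0, 0, 0, 0, 0.6, 0, 0, 0, 0, 0, 0.2, 0, 0, 0, 0, 0, 0, 0, 0, 0, 0, 0, 0, 0, 0, 0],
)

```text
clock: 6.05
position: [0.5457, 0.0555, 0.0047]
ee_rot: [-0.001, 0.706, 0.708, -0.001]
contact_force: [-5.3, -1.7, 13.9]
width: 0.0304
```

Request:
apply_moves(
  commands=[0, 0, 0, 0, 0, 0, 0, 0, 0, 0, 0, 0, 0, 0, 0, 0, 0, 0, 0, 0, 0, 0, 0, 0],
  jaw=0.3,
)

```text
clock: 6.45
position: [0.5468, 0.0553, 0.0029]
ee_rot: [-0.0, 0.707, 0.708, -0.0]
contact_force: [0.0, 0.2, -0.2]
width: 0.0558
```

Request:
apply_moves(
  commands=[0, 0, -0.9, 0, 0, 0, 0, 0, -0.9, 0, 0, 0, 0, 0, -0.9, 0, 0, 0, 0, 0, -0.9, 0, 0, 0, 0, 0, 0, 0, 0, 0],
)

```text
clock: 6.95
position: [0.5498, 0.0551, 0.1148]
ee_rot: [0.003, 0.707, 0.708, 0.003]
contact_force: [0.5, -0.1, -0.2]
width: 0.0556
```

Run:
```python
from meas import *
np.set_printoptions(precision=4,suppress=True)
c=grab("wrist","w3"); print(manip.get_state()["position"])
u,v=proj(c,np.array([.547,.0555,.016])); print(u,v)
k=near(c,u,v,110,40); e=cv2.fitEllipse(cv2.convexHull(k)); print(e,onz(c,*e[0],.016))
u,v=proj(c,np.array([.549,-.0915,.012])); print("gear",u,v)
```

```text
[0.5483 0.0551 0.1128]
316.86716630429777 234.7480881703623
((316.04058837890625, 234.04415893554688), (79.6651382446289, 79.8851089477539), 47.53620147705078) [0.5466 0.055  0.016 ]
gear 71.84943567895536 235.6585018362685
```

View pics/w3.png

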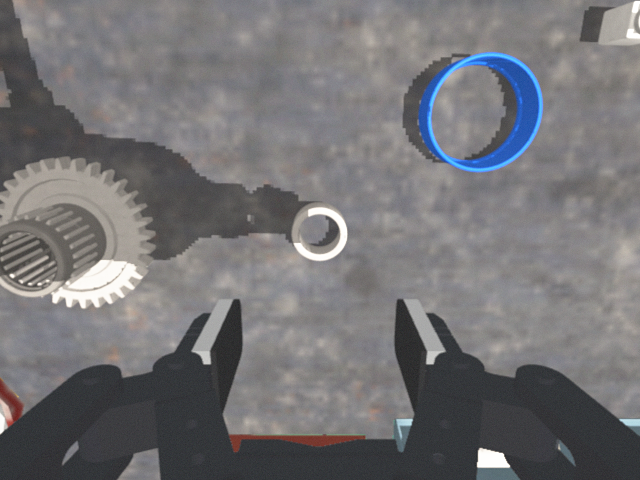

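w3 shows the small ring at (319.5,233.5), about (0.5465,0.0565), and the gear undisturbed. Large ring next.

Request:
apply_moves(
  commands=[0.98, -0.47, 0, 0, 0, 0, 0.98, -0.47, 0, 0, 0, 0, 0.98, -0.47, 0, 0, 0, 0, 0.98, -0.47, 0, 0, 0, 0, 0.98, -0.47, 0, 0, 0, 0, 0.98, -0.47, 0, 0, 0, 0, 0.98, -0.47, 0, 0, 0, 0, 0.98, -0.47, 0, 0, 0, 0, 0.98, -0.47, 0, 0, 0, 0, 0, 0, 0, 0, 0, 0, 0, 0, 0, 0, 0, 0, 0, 0, 0, 0, 0, 0],
  jaw=1,
)

```text
clock: 8.2
position: [0.4195, 0.3185, 0.1104]
ee_rot: [0.0, 0.707, 0.707, -0.001]
contact_force: [0.5, 0.4, 1.1]
width: 0.0855
```

Run:
```python
from meas import *
np.set_printoptions(precision=4,suppress=True)
c=grab("wrist","w4"); s=manip.get_state();print(s["position"],s["qpos"])
u,v=proj(c,np.array([.421,.319,.022])); print(u,v)
m=mask(c,140); w=np.zeros_like(m); cv2.circle(w,(int(u),int(v)),85,1,-1)
v_=c["f"][...,:].copy()
k=near(c,u,v,150,80); e=cv2.fitEllipse(cv2.convexHull(k)); print(e,onz(c,*e[0],.022))
u,v=proj(c,np.array([.536,.307,.034])); print("vee",u,v)
```

```text
[0.4198 0.3184 0.1106] [ 0.5171  0.3035  1.7902 -0.0004  1.0493 -1.0537]
317.1465075255921 248.3575073298685
((319.63250732421875, 249.83485412597656), (104.37133026123047, 105.94991302490234), 51.707672119140625) [0.4219 0.3204 0.022 ]
vee 297.5838249468267 431.08100662163844
```

View pics/w4.png

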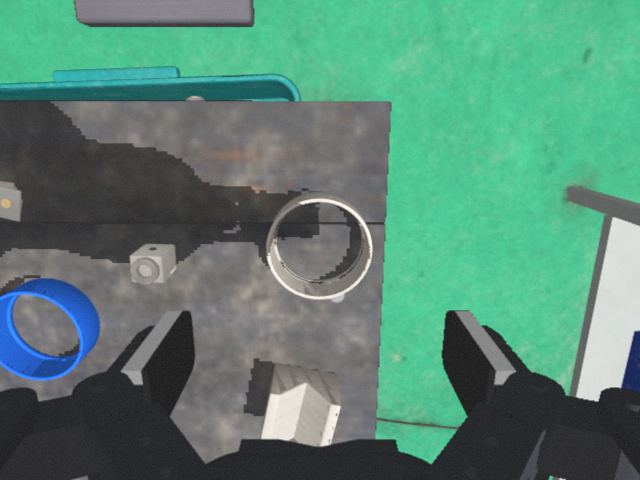

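w4 shows the large grey ring rim at (320,249), about (0.422,0.320). The blue ring is at (50,330), well clear. Grasping.

Request:
apply_moves(
  commands=[0.07, 0.07, 0.9, 0, 0, 0, 0, 0, 0.9, 0, 0, 0, 0, 0, 0.9, 0, 0, 0, 0, 0, 0.6, 0, 0, 0, 0, 0, 0.3, 0, 0, 0, 0, 0, 0, 0, 0, 0, 0, 0, 0, 0, 0, 0],
)

```text
clock: 8.95
position: [0.4226, 0.3215, 0.0038]
ee_rot: [0.0, 0.707, 0.707, 0.001]
contact_force: [-0.4, 0.1, -0.4]
width: 0.0852
```

Request:
apply_moves(
  commands=[0, 0, 0, 0, 0, 0, 0, 0, 0, 0, 0, 0, 0, 0, 0, 0, 0, 0, 0, 0, 0, 0, 0, 0, 0, 0, 0, 0, 0, 0],
  jaw=-1,
)

```text
clock: 9.45
position: [0.4225, 0.3218, 0.0047]
ee_rot: [0.001, 0.707, 0.708, 0.001]
contact_force: [-0.1, -1.1, 6.1]
width: 0.0599
```

Request:
apply_moves(
  commands=[0, 0, -0.9, 0, 0, 0, 0, 0, -0.9, 0, 0, 0, 0, 0, -0.9, 0, 0, 0, 0, 0, 0, 0, 0, 0, 0, 0, 0, 0, 0, 0],
)

```text
clock: 9.95
position: [0.4218, 0.3217, 0.0847]
ee_rot: [0.0, 0.707, 0.708, 0.001]
contact_force: [-0.1, -0.1, -1.8]
width: 0.0595
```

Request:
apply_moves(
  commands=[-0.98, 0.465, 0, 0, 0, 0, -0.98, 0.465, 0, 0, 0, 0, -0.98, 0.465, 0, 0, 0, 0, -0.98, 0.465, 0, 0, 0, 0, -0.98, 0.465, 0, 0, 0, 0, -0.98, 0.465, 0, 0, 0, 0, -0.98, 0.465, 0, 0, 0, 0, -0.98, 0.465, 0, 0, 0, 0, -0.98, 0.465, 0, 0, 0, 0, 0, 0, 0, 0, 0, 0, 0, 0, 0, 0, 0, 0, 0, 0, 0, 0, 0, 0],
)

```text
clock: 11.15
position: [0.5462, 0.0579, 0.0832]
ee_rot: [-0.001, 0.707, 0.708, -0.001]
contact_force: [0.7, 0.3, -1.3]
width: 0.0594
```

Run:
```python
from meas import *
np.set_printoptions(precision=4,suppress=True)
c=grab("wrist","w5"); s=manip.get_state();print(s["position"],s["ee_rot"],s["width"])
print(proj(c,np.array([.5465,.0565,.016])))
```

```text
[0.5464 0.0581 0.0835] [-0.001   0.7064  0.7078 -0.0006] 0.05950279094296296
(np.float64(313.2006906396016), np.float64(258.84576276321366))
```

View pics/w5.png

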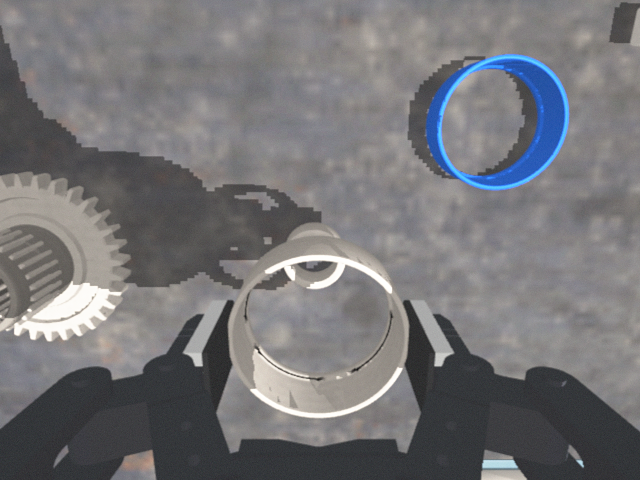

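w5 shows the large ring held level at (320,336) and the small ring at (314,256). The held ring sits about 2 mm towards the robot of the TCP, so I'm correcting for that while lowering it over.

Request:
apply_moves(
  commands=[-0.05, 0.1, 0, 0, 0, 0, 0, 0, 0.9, 0, 0, 0, 0, 0, 0.8, 0, 0, 0, 0, 0, 0.4, 0, 0, 0, 0, 0, 0.3, 0, 0, 0, 0, 0, 0.2, 0, 0, 0, 0, 0, 0, 0, 0, 0, 0, 0, 0, 0, 0, 0],
)

```text
clock: 12.0
position: [0.5513, 0.0557, 0.0069]
ee_rot: [0.0, 0.707, 0.708, 0.0]
contact_force: [-0.5, 1.0, -0.8]
width: 0.0596
```

Request:
apply_moves(
  commands=[0, 0, 0.08, 0, 0, 0, 0, 0, 0, 0, 0, 0],
)

```text
clock: 12.2
position: [0.5517, 0.0556, 0.0047]
ee_rot: [0.001, 0.707, 0.707, 0.001]
contact_force: [0.5, 0.4, 0.7]
width: 0.0597
```

Request:
apply_moves(
  commands=[0, 0, 0, 0, 0, 0, 0, 0, 0, 0, 0, 0, 0, 0, 0, 0, 0, 0, 0, 0, 0, 0, 0, 0],
  jaw=1,
)

```text
clock: 12.6
position: [0.5506, 0.0557, 0.0039]
ee_rot: [-0.0, 0.707, 0.708, 0.0]
contact_force: [-0.7, 0.2, 0.0]
width: 0.085
```

Request:
apply_moves(
  commands=[0, 0, -0.9, 0, 0, 0, 0, 0, -0.9, 0, 0, 0, 0, 0, -0.9, 0, 0, 0, 0, 0, -0.9, 0, 0, 0, 0, 0, 0, 0, 0, 0, 0, 0, 0, 0, 0, 0],
)

```text
clock: 13.2
position: [0.5507, 0.0557, 0.1122]
ee_rot: [0.0, 0.707, 0.708, 0.0]
contact_force: [0.8, -0.8, -0.0]
width: 0.0855
```

Run:
```python
from meas import *
np.set_printoptions(precision=4,suppress=True)
c=grab("wrist","w6"); s=manip.get_state();print(s["position"],s["qpos"],s["width"])
u,v=proj(c,np.array([.547,.0555,.022])); print(u,v)
k=near(c,u,v,150,75); e=cv2.fitEllipse(cv2.convexHull(k)); print(e,onz(c,*e[0],.022))
```

```text
[0.5499 0.0557 0.1112] [-0.0251  0.3375  1.7343  0.0001  1.0711 -1.5971] 0.08551379631189202
315.865250285301 238.48036091016272
((318.0386047363281, 243.0379180908203), (103.18558502197266, 109.08577728271484), 60.93330383300781) [0.5497 0.0567 0.022 ]
```

View pics/w6.png

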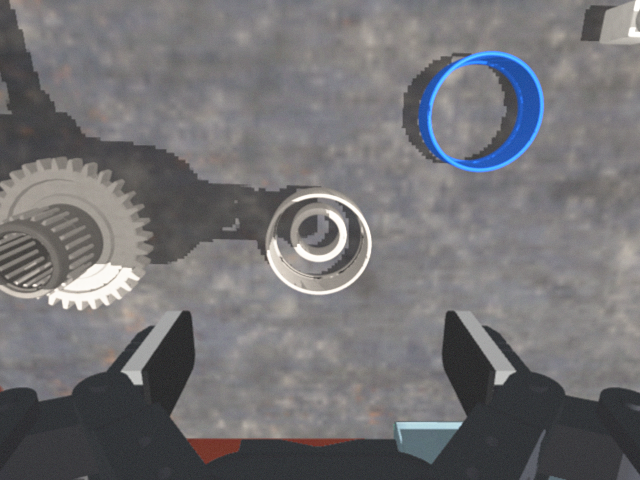

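w6 shows the rings nested: large rim at (318,242), about (0.550,0.057), small at (319,234), gear and blue ring unmoved. For the vee block I'm refining the yaw from w2's corners.

Run:
```python
from meas import *
np.set_printoptions(precision=4,suppress=True)
c=load("w2")
P=[onz(c,*p,.034) for p in((491,187),(582,208),(547,295),(463,277))]
print(np.mean(P,0),[np.linalg.norm(P[i]-P[(i+1)%4]).round(4) for i in range(4)])
for i,j in((0,3),(1,2),(0,1),(3,2)): d=P[j]-P[i]; print(np.degrees(np.arctan2(d[1],d[0])))
a=load("w1"); W=lambda x,y:(340+x/2.6,55+y/2.6)
for p,q in zip(((320,390),(438,415),(400,527),(290,505)),((491,187),(582,208),(547,295),(463,277))): print(tri(ray(a,*W(*p)),ray(c,*q)))
```

```text
[0.5353 0.3065 0.034 ] [np.float64(0.0439), np.float64(0.0443), np.float64(0.0429), np.float64(0.0444)]
-10.718032604236248
-11.991891457917767
77.38606943092168
77.46248951930326
(array([0.5061, 0.2832, 0.0492]), [np.float64(8.275777838960136e-05), np.float64(8.275777838954253e-05)])
(array([0.5185, 0.3327, 0.0334]), [np.float64(5.10919717635253e-05), np.float64(5.109197176355195e-05)])
(array([0.5628, 0.3249, 0.0311]), [np.float64(0.00018430985540979865), np.float64(0.0001843098554098832)])
(array([0.556 , 0.2845, 0.025 ]), [np.float64(2.0591461552648906e-06), np.float64(2.059146155251516e-06)])
```

Request:
apply_moves(
  commands=[0.93, -0.053, 0, 0, 0, 0, 0.93, -0.053, 0, 0, 0, 0, 0.93, -0.053, 0, 0, 0, 0, 0.93, -0.053, 0, 0, 0, 0, 0.93, -0.053, 0, 0, 0, 0, 0.93, -0.053, 0, 0, 0, 0, 0.93, -0.053, 0, 0, 0, 0, 0.93, -0.053, 0, 0, 0, 0, 0.93, -0.053, 0, 0, 0, 0, 0, 0, 0, 0, 0, 0.67, 0, 0, 0, 0, 0, 0.67, 0, 0, 0, 0, 0, 0, 0, 0, 0, 0, 0, 0],
)

```text
clock: 14.55
position: [0.5353, 0.3064, 0.1105]
ee_rot: [-0.0, 0.773, 0.634, -0.001]
contact_force: [-0.3, 0.1, -0.2]
width: 0.0854
```

Run:
```python
from meas import *
np.set_printoptions(precision=4,suppress=True)
s=manip.get_state();print(s["position"],s["qpos"]); T=T_tool(); d=np.array([.5355,.307,0])-T[:3,3]; print("tool delta/0.03",T[:3,:3].T@d/.03)
print(np.degrees(np.arctan2(T[1,0],T[0,0])))
```

```text
[0.5353 0.3064 0.1105] [ 0.407   0.4249  1.5902  0.      1.1291 -0.966 ]
tool delta/0.03 [0.0273 0.0096 3.6825]
78.66692782423502
```

Aligned. Descending to z≈0.006, gripping and lifting.

Request:
apply_moves(
  commands=[0.03, 0, 0.9, 0, 0, 0, 0, 0, 0.9, 0, 0, 0, 0, 0, 0.9, 0, 0, 0, 0, 0, 0.5, 0, 0, 0, 0, 0, 0.3, 0, 0, 0, 0, 0, 0, 0, 0, 0, 0, 0, 0, 0, 0, 0],
)

```text
clock: 15.25
position: [0.5367, 0.3077, 0.0073]
ee_rot: [0.0, 0.774, 0.633, 0.0]
contact_force: [0.3, 0.4, 0.7]
width: 0.0853
```

Request:
apply_moves(
  commands=[0, 0, 0, 0, 0, 0, 0, 0, 0, 0, 0, 0, 0, 0, 0, 0, 0, 0, 0, 0, 0, 0, 0, 0, 0, 0, 0, 0, 0, 0],
  jaw=-1,
  newtons=50,
)

```text
clock: 15.75
position: [0.5367, 0.3075, 0.008]
ee_rot: [0.0, 0.774, 0.633, 0.001]
contact_force: [-0.6, -2.0, 6.0]
width: 0.0435
```

Request:
apply_moves(
  commands=[0, 0, -0.9, 0, 0, 0, 0, 0, -0.9, 0, 0, 0, 0, 0, -0.9, 0, 0, 0, 0, 0, -0.5, 0, 0, 0, 0, 0, 0, 0, 0, 0, 0, 0, 0, 0, 0, 0],
)

```text
clock: 16.35
position: [0.5355, 0.3074, 0.102]
ee_rot: [-0.0, 0.774, 0.633, -0.001]
contact_force: [0.3, 0.1, -4.5]
width: 0.0435
```

Run:
```python
from h import *
np.set_printoptions(precision=3,suppress=True)
a,b=load("scene0"),load("side0")
for n,p,q in(("knob",(533,243),(552,241)),("ball top",(529,124),(545,116)),("screw hub",(490,160),(514,146)),("jaw low",(456,203),(468,198)),("barrel tip",(350,105),(333,78)),("flange front",(399,211),(402,202))): print(n,*tri(ray(a,*p),ray(b,*q)))
```

```text
knob [ 0.233 -0.194  0.079] [np.float64(0.003568736990581095), np.float64(0.0035687369905811053)]
ball top [ 0.321 -0.243  0.242] [np.float64(0.0009897968761235349), np.float64(0.0009897968761236157)]
screw hub [ 0.339 -0.196  0.192] [np.float64(0.007379018919578531), np.float64(0.007379018919578674)]
jaw low [ 0.391 -0.181  0.09 ] [np.float64(0.0023663463134325326), np.float64(0.0023663463134324762)]
barrel tip [ 0.853 -0.244  0.173] [np.float64(0.0027536899521613044), np.float64(0.002753689952161235)]
flange front [ 0.54  -0.175  0.017] [np.float64(0.0009421850443674228), np.float64(0.000942185044367455)]
```

Request:
apply_moves(
  commands=[0, 0, 0, 0, 0, -0.67, 0, 0, 0, 0, 0, -0.67, -0.99, -0.26, 0, 0, 0, 0, -0.99, -0.26, 0, 0, 0, 0, -0.99, -0.26, 0, 0, 0, 0, -0.99, -0.26, 0, 0, 0, 0, -0.99, -0.26, 0, 0, 0, 0, -0.99, -0.26, 0, 0, 0, 0, -0.99, -0.26, 0, 0, 0, 0, -0.99, -0.26, 0, 0, 0, 0, -0.99, -0.26, 0, 0, 0, 0, -0.99, -0.26, 0, 0, 0, 0, -0.99, -0.26, 0, 0, 0, 0, 0, 0, 0, 0, 0, 0, 0, 0, 0, 0, 0, 0],
)

```text
clock: 17.85
position: [0.4497, -0.0193, 0.1017]
ee_rot: [-0.001, 0.707, 0.707, -0.0]
contact_force: [0.8, 0.1, -3.9]
width: 0.0432
```

Run:
```python
from meas import *
np.set_printoptions(precision=4,suppress=True)
s=manip.get_state();print(s["position"],s["ee_rot"],s["qpos"],s["width"])
c=grab("wrist","w7"); a=grab("scene","s7")
print(proj(c,np.array([.449,-.0915,0])))
im=np.vstack([np.hstack([cv2.resize(c["f"],(400,300)),cv2.resize(a["f"],(400,300))]),np.hstack([c["f"][180:460,0:400],a["f"][90:370,240:640]])])
cv2.imwrite("pics/m7.png",im[:,:,::-1])
```

```text
[ 0.4497 -0.0193  0.1017] [-0.0014  0.7074  0.7068 -0.0005] [-0.1982  0.21    1.9572  0.0008  0.9772 -1.7685] 0.04321208586682122
(np.float64(195.2499873519517), np.float64(238.42583567452328))
```

View pics/m7.png

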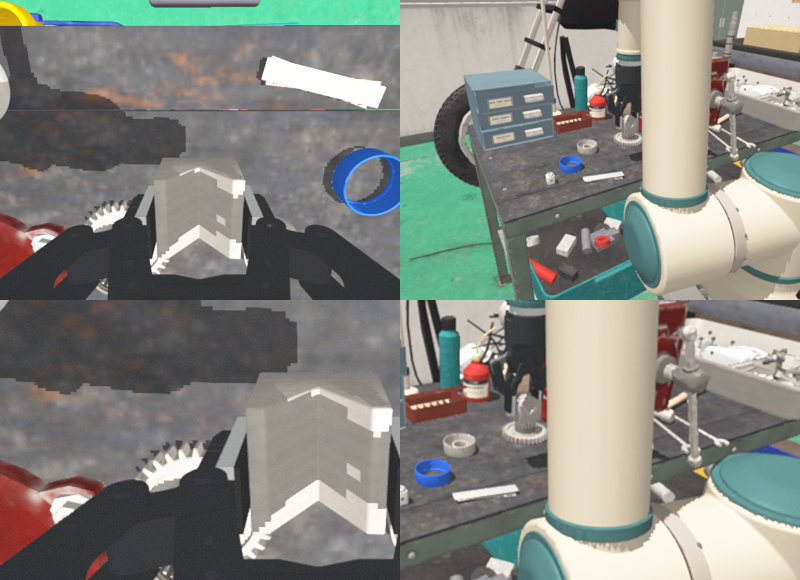

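m7 shows the vee block held upright with the vee open upwards, and the nested rings, gear, feeler and blue ring in place. Joint 1 suggests the arm's plane lies about 70 mm to the right of the tool. Before going closer to the vice I'm checking where the wrist really is.

Run:
```python
from meas import *
b=grab("side","d7"); im=b["f"].copy(); s=manip.get_state(); p=s["position"]; q=s["qpos"][0]
r=np.hypot(p[0],p[1]); 
for h in(.15,.2,.25,.3,.35,.4):
    for base,col in((p[:2],(255,0,0)),((r*np.cos(q),r*np.sin(q)),(0,255,0))):
        u,v=proj(b,np.array([base[0],base[1],h])); cv2.circle(im,(int(u),int(v)),3,col,-1)
for x in(.3,.4,.5,.6):
    u,v=proj(b,np.array([x,-.16,.2])); cv2.circle(im,(int(u),int(v)),3,(255,0,255),-1)
cv2.imwrite("pics/d7o.png",im[:,:,::-1])
```

```text
(no output)
```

View pics/d7o.png

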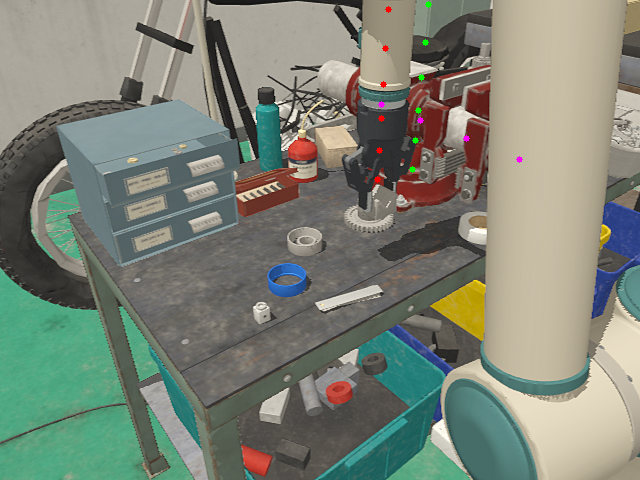

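The side view shows the tool and wrist column lying straight above the TCP (red dots) up to z≈0.4. The column is slim, about ±40 mm, so the vice is clear of it. Placing the vee block.

Request:
apply_moves(
  commands=[-0.58, 0, 0, 0, 0, 0, -0.58, 0, 0, 0, 0, 0, -0.58, 0, 0, 0, 0, 0, -0.58, 0, 0, 0, 0, 0, 0, 0, 0, 0, 0, 0, 0, 0, 0.8, 0, 0, 0, 0, 0, 0.8, 0, 0, 0, 0, 0, 0.7, 0, 0, 0, 0, 0, 0.4, 0, 0, 0, 0, 0, 0.3, 0, 0, 0, 0, 0, 0, 0, 0, 0, 0, 0, 0, 0, 0, 0],
)

```text
clock: 19.2
position: [0.4514, -0.0883, 0.0131]
ee_rot: [0.0, 0.706, 0.708, 0.0]
contact_force: [0.7, 1.0, -3.8]
width: 0.0438
```

Request:
apply_moves(
  commands=[0, 0, 0.13, 0, 0, 0, 0, 0, 0, 0, 0, 0, 0, 0, 0, 0, 0, 0],
)

```text
clock: 19.5
position: [0.4511, -0.0888, 0.0093]
ee_rot: [0.0, 0.707, 0.707, 0.0]
contact_force: [-0.5, 0.1, -3.8]
width: 0.0434
```

Request:
apply_moves(
  commands=[0, 0, 0.05, 0, 0, 0, 0, 0, 0, 0, 0, 0],
)

```text
clock: 19.7
position: [0.4513, -0.089, 0.008]
ee_rot: [0.0, 0.707, 0.707, 0.0]
contact_force: [-0.7, 0.2, 1.0]
width: 0.0437
```

Request:
apply_moves(
  commands=[0, 0, 0, 0, 0, 0, 0, 0, 0, 0, 0, 0, 0, 0, 0, 0, 0, 0, 0, 0, 0, 0, 0, 0],
  jaw=0.5,
)

```text
clock: 20.1
position: [0.451, -0.0888, 0.0075]
ee_rot: [0.0, 0.707, 0.708, 0.0]
contact_force: [-0.2, 0.1, 0.7]
width: 0.0641
```

Request:
apply_moves(
  commands=[0, 0, -0.9, 0, 0, 0, 0, 0, -0.9, 0, 0, 0, 0, 0, -0.9, 0, 0, 0, 0, 0, -0.9, 0, 0, 0, 0, 0, -0.3, 0, 0, 0, 0, 0, 0, 0, 0, 0, 0, 0, 0, 0, 0, 0],
)

```text
clock: 20.8
position: [0.4502, -0.0885, 0.1235]
ee_rot: [-0.001, 0.707, 0.708, -0.0]
contact_force: [-0.8, -0.5, 0.3]
width: 0.0638
```

Run:
```python
from meas import *
s=manip.get_state();print(s["position"],s["ee_rot"],s["qpos"],s["width"])
c=grab("wrist","w8"); print(proj(c,np.array([.449,-.0885,.034])))
```

```text
[ 0.4501572  -0.08850844  0.12349237] [-8.10261270e-04  7.06694162e-01  7.07518621e-01 -3.26124438e-04] [-3.46074117e-01  1.95813415e-01  1.90944047e+00  1.13677628e-04
  1.03808289e+00 -1.91809422e+00] 0.0637751027434508
(np.float64(316.0375494805183), np.float64(243.44555508782264))
```

Request:
apply_moves(
  commands=[0.93, -0.055, 0, 0, 0, 0, 0.93, -0.055, 0, 0, 0, 0, 0.93, -0.055, 0, 0, 0, 0, 0.93, -0.055, 0, 0, 0, 0, 0.93, -0.055, 0, 0, 0, 0, 0.93, -0.055, 0, 0, 0, 0, 0.93, -0.055, 0, 0, 0, 0, 0.93, -0.055, 0, 0, 0, 0, 0.93, -0.055, 0, 0, 0, 0, 0.93, -0.055, 0, 0, 0, 0, 0.93, -0.055, 0, 0, 0, 0, 0, 0, 0, 0, 0, 0],
  jaw=0.3,
)

```text
clock: 22.05
position: [0.4315, 0.2205, 0.1229]
ee_rot: [-0.001, 0.706, 0.709, -0.001]
contact_force: [-0.4, -0.8, 0.5]
width: 0.0552
```

Request:
apply_moves(
  commands=[0, 0, 0, 0, 0, 0.95, 0, 0, 0, 0, 0, 0.95, 0, 0, 0, 0, 0, 0.95, 0, 0, 0, 0, 0, 0.95, 0, 0, 0, 0, 0, 0.95, 0, 0, 0, 0, 0, 0.95, 0, 0, 0, 0, 0, 0.95, 0, 0, 0, 0, 0, 0.95, 0, 0, 0, 0, 0, 0.95, 0, 0, 0, 0, 0, 0.95, 0, 0, 0, 0, 0, 0.95, 0, 0, 0, 0, 0, 0, 0, 0, 0, 0, 0, 0],
)

```text
clock: 23.35
position: [0.4319, 0.2174, 0.1236]
ee_rot: [0.0, 1.0, 0.004, -0.001]
contact_force: [0.1, -0.9, -0.1]
width: 0.0557
```

Run:
```python
from meas import *
np.set_printoptions(precision=4,suppress=True)
s=manip.get_state();T=T_tool();print(s["position"],s["qpos"],s["width"],np.degrees(np.arctan2(T[1,0],T[0,0])))
c=grab("wrist","w9"); u,v=proj(c,np.array([.432,.219,.026])); print(u,v)
x0,y0=int(u)-75,int(v)-75
p=cv2.resize(c["f"][y0:y0+150,x0:x0+150],(450,450),interpolation=cv2.INTER_CUBIC)
w=load("w8"); q=cv2.resize(w["f"][140:440,170:520],(350,300)); q=cv2.copyMakeBorder(q,0,150,0,0,cv2.BORDER_CONSTANT)
cv2.imwrite("pics/m9.png",np.hstack([p,q])[:,:,::-1]); print(x0,y0)
```

```text
[0.4319 0.2174 0.1236] [ 0.3225  0.2305  1.8604 -0.0002  1.0525  0.3155] 0.055713204860842774 0.4065362037317375
318.29179828499525 240.19269064814253
243 165
```

View pics/m9.png

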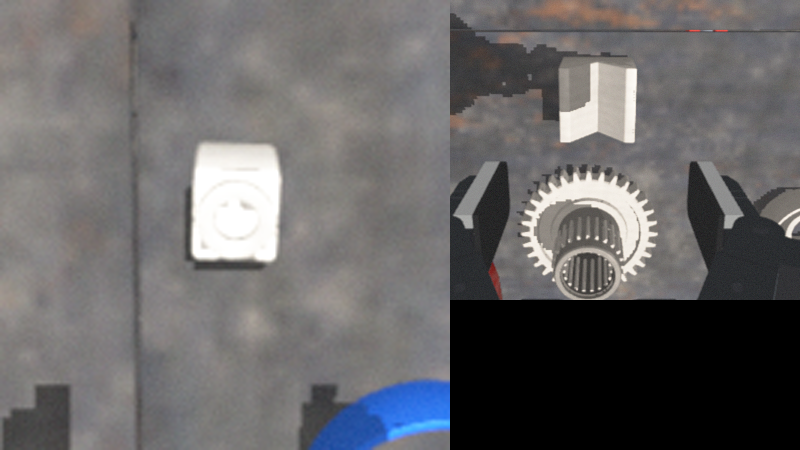

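m9 shows the vee block upright, vee up, centred in front of the gear (w8 ≈(317,242), predicted (316,243)). It also shows the pivot squarely aligned with its boss at w9 (321,237), about (0.434,0.2205). Gripping the pivot across x.

Request:
apply_moves(
  commands=[0.06, -0.1, 0.9, 0, 0, 0, 0, 0, 0.9, 0, 0, 0, 0, 0, 0.9, 0, 0, 0, 0, 0, 0.8, 0, 0, 0, 0, 0, 0.3, 0, 0, 0, 0, 0, 0.1, 0, 0, 0, 0, 0, 0, 0, 0, 0, 0, 0, 0, 0, 0, 0],
)

```text
clock: 24.2
position: [0.4351, 0.2214, 0.0085]
ee_rot: [-0.0, 1.0, 0.002, 0.001]
contact_force: [-0.8, -0.1, -0.3]
width: 0.0558
```

Request:
apply_moves(
  commands=[0, 0, 0, 0, 0, 0, 0, 0, 0, 0, 0, 0, 0, 0, 0, 0, 0, 0, 0, 0, 0, 0, 0, 0, 0, 0, 0, 0, 0, 0, 0, 0, 0, 0, 0, 0],
  jaw=-1,
  newtons=30,
)

```text
clock: 24.8
position: [0.4346, 0.2213, 0.0082]
ee_rot: [-0.0, 1.0, 0.002, 0.001]
contact_force: [-0.9, -0.2, 5.0]
width: 0.0162
```

Request:
apply_moves(
  commands=[0, 0, -0.9, 0, 0, 0, 0, 0, -0.9, 0, 0, 0, 0, 0, -0.9, 0, 0, 0, 0, 0, -0.9, 0, 0, 0, 0, 0, 0, 0, 0, 0, 0, 0, 0, 0, 0, 0],
)

```text
clock: 25.4
position: [0.4341, 0.2211, 0.1156]
ee_rot: [-0.0, 1.0, 0.002, 0.0]
contact_force: [-0.7, -0.5, -1.3]
width: 0.0161
```

Request:
apply_moves(
  commands=[0.48, 0.955, 0, 0, 0, 0, 0.48, 0.955, 0, 0, 0, 0, 0.48, 0.955, 0, 0, 0, 0, 0.48, 0.955, 0, 0, 0, 0, 0.48, 0.955, 0, 0, 0, 0, 0.48, 0.955, 0, 0, 0, 0, 0.48, 0.955, 0, 0, 0, 0, 0.48, 0.955, 0, 0, 0, 0, 0, 0, 0, 0, 0, 0, 0, 0, 0, 0, 0, 0, 0, 0, 0, 0, 0, 0],
)

```text
clock: 26.5
position: [0.549, -0.0068, 0.1143]
ee_rot: [-0.0, 1.0, 0.002, -0.002]
contact_force: [-0.5, 1.0, -0.9]
width: 0.0163
```

Run:
```python
from meas import *
np.set_printoptions(precision=4,suppress=True)
T=T_tool(); s=manip.get_state();print(T[:3,3],s["width"],"to go",T[:3,:3].T@(np.array([.549,-.008,.0085])-T[:3,3])/.03)
```

```text
[ 0.549  -0.0068  0.1143] 0.016264244250511376 to go [0.0122 0.045  3.5254]
```

Request:
apply_moves(
  commands=[0, 0.04, 0.9, 0, 0, 0, 0, 0, 0.9, 0, 0, 0, 0, 0, 0.8, 0, 0, 0, 0, 0, 0.5, 0, 0, 0, 0, 0, 0.3, 0, 0, 0, 0, 0, 0, 0, 0, 0, 0, 0, 0, 0, 0, 0, 0, 0, 0, 0, 0, 0],
)

```text
clock: 27.3
position: [0.5512, -0.0086, 0.0145]
ee_rot: [0.0, 1.0, 0.002, 0.001]
contact_force: [0.0, 0.4, -0.8]
width: 0.0162
```

Request:
apply_moves(
  commands=[0, 0, 0.15, 0, 0, 0, 0, 0, 0.04, 0, 0, 0, 0, 0, 0, 0, 0, 0, 0, 0, 0, 0, 0, 0],
)

```text
clock: 27.7
position: [0.5507, -0.0088, 0.0082]
ee_rot: [-0.0, 1.0, 0.002, 0.0]
contact_force: [-0.4, 0.6, 3.5]
width: 0.0161
```

Contact reached (3.5 N). Releasing with a small opening, then rising and backing away.

Request:
apply_moves(
  commands=[0, 0, 0, 0, 0, 0, 0, 0, 0, 0, 0, 0, 0, 0, 0, 0, 0, 0, 0, 0, 0, 0, 0, 0],
  jaw=0,
)

```text
clock: 28.1
position: [0.5503, -0.0088, 0.0076]
ee_rot: [-0.0, 1.0, 0.002, -0.0]
contact_force: [0.6, 0.0, 0.0]
width: 0.0427
```

Request:
apply_moves(
  commands=[0, 0, -0.5, 0, 0, 0, 0, 0, -0.9, 0, 0, 0, 0, 0, -0.9, 0, 0, 0, 0, 0, -0.9, 0, 0, 0, 0, 0, -0.9, 0, 0, 0, 0, 0, -0.9, 0, 0, 0, 0, -0.6, -0.9, 0, 0, 0, 0, -0.9, -0.5, 0, 0, 0, 0, -0.9, 0, 0, 0, 0, 0, 0, 0, 0, 0, 0, 0, 0, 0, 0, 0, 0],
)

```text
clock: 29.2
position: [0.5497, 0.0635, 0.1996]
ee_rot: [0.0, 1.0, 0.003, -0.0]
contact_force: [-0.6, 0.6, 0.1]
width: 0.0428
```

Run:
```python
from meas import *
np.set_printoptions(precision=4,suppress=True)
c=grab("wrist","w10"); b=grab("side","d10"); print(manip.get_state()["position"])
for n,p in(("pivot",(.549,-.009,.028)),("ring",(.5497,.0567,.022)),("vee",(.449,-.0885,.034)),("gear",(.549,-.0915,.012))): print(n,np.round(proj(c,np.array(p)),1),np.round(proj(b,np.array(p)),1))
x=cv2.resize(c["f"],(480,360)); y=b["f"][150:350,200:520]; y=cv2.resize(y,(320,200))
y=cv2.copyMakeBorder(y,0,160,0,0,cv2.BORDER_CONSTANT); cv2.imwrite("pics/m10.png",np.hstack([x,y])[:,:,::-1])
```

```text
[0.5498 0.0626 0.1993]
pivot [316.6 301.5] [333.7 221.6]
ring [317.9 220.6] [304.3 236.1]
vee [197.9 389.8] [404.2 227.7]
gear [316.1 377.9] [367.4 215. ]
```

View pics/m10.png

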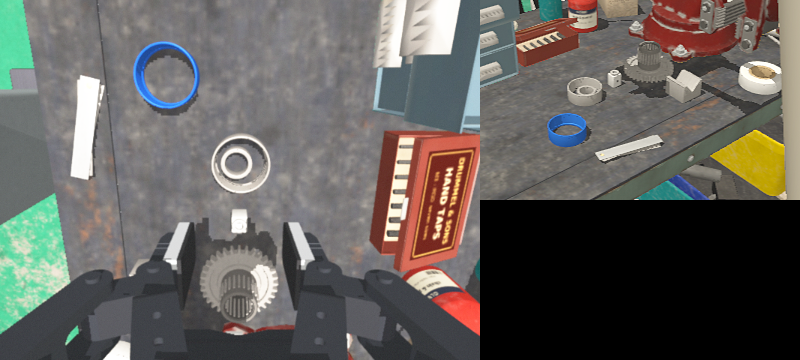

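Run:
```python
from meas import *
c=load("w10"); b=load("d10"); T=[]
for d,(x,y,w,h),z in((c,(240,160,160,190),3),(b,(280,185,160,95),2)):
    im=d["f"].copy()
    for p,col in(((.549,-.009,.028),(255,0,0)),((.549,-.009,.0),(0,255,0))):
        u,v=proj(d,np.array(p)); cv2.circle(im,(int(round(u)),int(round(v))),1,col,-1)
    T.append(cv2.resize(im[y:y+h,x:x+w],None,fx=z,fy=z,interpolation=cv2.INTER_NEAREST))
T[1]=cv2.copyMakeBorder(T[1],0,T[0].shape[0]-T[1].shape[0],0,0,cv2.BORDER_CONSTANT)
im=np.hstack(T); print(im.shape); cv2.imwrite("pics/m11.png",im[:,:,::-1])
```

```text
(570, 800, 3)
```

View pics/m11.png

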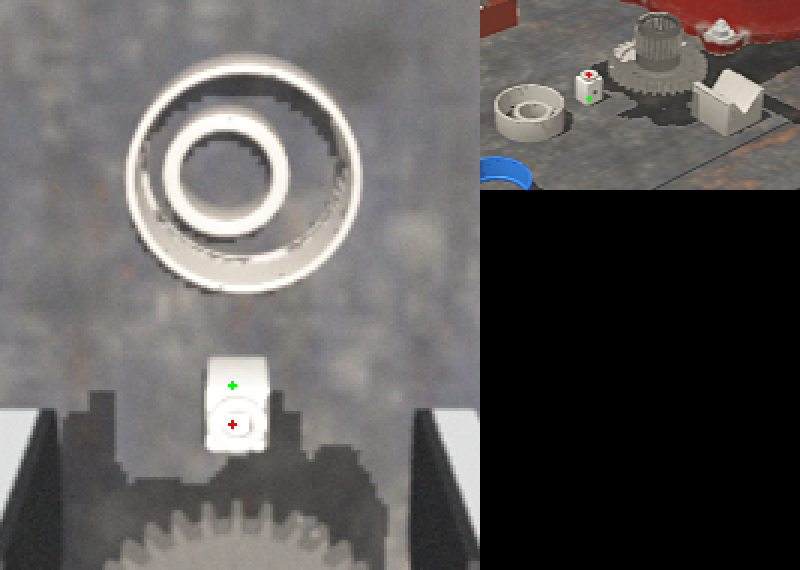

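m11 shows the pivot upright with its boss within 1 mm of the expected point in both views. The rings are flat and nested, about 5 mm off-centre, and the vee block is upright. Handing in.

```bash
python3 -c "
from rig import manip
s=manip.get_state();print(s['clock'],s['contact_force'],s['qd']);print(manip.sign_off())"
```

```text
29.3 [-0.74877714  0.94158934 -0.59336256] [-0.01062029  0.00171203 -0.00123418  0.00297484 -0.00142637  0.00109351]
the job is handed in; nothing more can be done
None
```

The parts are set out round the gear and the job is handed in at about 29 s on the robot's clock; no verdict was reported. I put the small ring down first and lowered the grey large ring over it. The vee block then went in front of the gear and the pivot block between gear and rings.

My last camera checks, measured from the gear's axis:

| Part | Measured | Wanted |
|---|---|---|
| Large ring | about 148 mm left, 1 mm off in x | 147 mm left |
| Pivot block | about 82 mm left, 66 mm from the ring's centre | 82 mm left, 50–80 mm from the ring |
| Vee block | about 100 mm in front, 3 mm to the left | 100 mm in front |
| Small ring | inside the large one, about 5 mm off centre | under 12 mm off centre |

- **Upright and undisturbed:** both rings lie flat and both blocks stand upright, with the vee upwards. The gear shows no sign of having moved, the feeler gauge and tape look in place in the last pictures, and the gripper was clear of everything.
- **Disagreements:** one vee-block corner match between the wrist and side views failed (8 mm residual, wrong height), so I placed it from its 44 mm sides in the top views instead. An automatic ellipse fit on the small ring was also unusable, so I read its position by eye.
- **Vice:** my measurements of it were rough, but nothing was touched.

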